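# Switch off a drive dock, pull the disk drive and hold it level while it spins down

## Task

Switch off the dock that holds the larger, thicker disk drive by pressing its round power button fully in, then pull that drive straight up out of its sprung socket. Its platters are still turning, so never tip it and move it slowly: hold it in the air with its lower end at least 5 cm above the top of its dock, upright and quite still for five seconds, and finish while still holding it like that. Leave the smaller drive, its dock and everything else on the desk as they are.

Things in the scene. Friction and masses are not known exactly. Their poses are not given: they have to be found in the camera images.
- large_drive: 3.5-inch disk drive, a bare metal slab 102 x 26 x 147 mm (x, y, z), about 0.5 kg, standing on end in the large dock; origin under the centre of its lower end, z up along its height, y across its thickness. Seated, its origin is 12 mm above the desk; the upper 101 mm stand out of the dock, free on both broad faces; a grip of 40 N holds it amply
- large_drive_top (a point): centre of the large drive's upper end, 147 mm above its origin, 159 mm above the desk when seated
- large_dock: black dock of the large drive: tower 132 x 76 x 58 mm (x, y, height), wing 34 mm high, out to 112 mm from the origin; origin on the desk under the slot's centre. The drive's thickness lies along the dock's y. A low wing on its -y side carries a round white power button. Firmly fixed, yaw within 0.35 rad (0: x points away from the robot). The docks may stand either way round.
- large_dock_mouth (a point): centre of the mouth of the large dock's slot, 58 mm above the desk. The slot is 46 mm deep, 1.5 mm play each side. A sprung plunger in each long side of it clicks into a notch low in the drive's broad faces: pulling straight up takes about 15 N (weight included), the detent lets go within 10 mm and the drive leaves the slot after 46 mm
- large_dock_button_top (a point): centre of the top of the large dock's power button, 21 mm across, 85 mm from the dock's origin along its -y, 41 mm above the desk
- large_dock_button (a joint): large dock's power button: 0 out, 0.004 m fully in; springs back, fully in takes 3.5 N; counts as pressed past 0.0025
- small_drive: 2.5-inch disk drive, metal slab 70 x 10 x 100 mm (x, y, z), standing on end in the small dock, top 110 mm above the desk; origin under the centre of its lower end. To be left alone.
- small_dock: the black dock of the small drive: tower 106 x 64 x 44 mm, wing 30 mm high, to 106 mm from the origin; origin on the desk under the slot's centre. To be left alone. The drive's thickness lies along the dock's y. A low wing on its -y side carries a round white power button. Firmly fixed, yaw within 0.35 rad (0: x points away from the robot). The docks may stand either way round.
- small_dock_button (a joint): small dock's power button, like the other; not to be pressed
- mug: enamel mug, 92 mm across with handle, 95 mm high, behind at the right; origin under its centre. Bystander
- keys: bunch of keys, 112 x 120 x 8 mm, lying in front; origin under its centre. Bystander
- stapler: stapler 34 x 128 x 36 mm, at the right; origin under its centre. Bystander
- tape: roll of tape 92 mm across, 48 mm high, at the left; origin under its centre. Bystander
- lens: hand lens 75 x 157 x 13 mm, lying in front at the left; origin under its centre. Bystander
Not all that is in view belongs to the job. Several things have the shape of the large_drive; the one meant has the colours described above.

How it is judged (in metres and radians):
On the way, in this order (a step that is already met when the one before it is completed fails the run):
1. the large dock's power button is pressed in while its drive is still seated (value of joint large_dock_button above 0.0025 m and z of large_drive in the frame of large_dock below 0.016 m), for 0.05 s.
2. the large drive is pulled up past the detent, held by the fingers (z of large_drive in the frame of large_dock above 0.035 m and contact force between the fingers and large_drive above 2 N), for 0.05 s.
3. the large drive is held by the fingers alone with its lower end at least 45 mm above its dock's top, upright and still, for 4.5 s (z of large_drive in the frame of large_dock above 0.103 m and angle between large_drive's own z axis and vertical below 0.1 rad and linear speed of large_drive below 0.03 m/s and angular speed of large_drive below 0.2 rad/s and contact force between the fingers and large_drive above 2 N and contact force between each of large_dock, small_dock, small_drive, mug and large_drive below 0.05 N), for 4.5 s.
At the end, for the whole second after the job is handed in: the fingers alone hold the large drive, its lower end at least 45 mm above the top of its dock (103 mm above the desk), its long axis within 0.1 rad of vertical, slower than 0.03 m/s and 0.2 rad/s, touching neither dock, the small drive nor the mug; the button has sprung back out (all of step 3 and value of joint large_dock_button below 0.001 m); the arm keeps its last pose, push and grip.
It fails at once if the large drive is tipped more than 0.3 rad (angle between large_drive's own z axis and vertical above 0.3 rad).
It fails at once if the large drive is jerked faster than 0.6 m/s (linear speed of large_drive above 0.6 m/s).
It fails at once if the small drive is moved by more than 8 mm or its dock's button pressed (distance of small_drive from where it was at the start of the episode above 0.008 m or value of joint small_dock_button above 0.002 m).
It fails at once if a bystander is shifted by more than 25 mm (distance of any of mug, keys, stapler, tape, lens from where it was at the start of the episode above 0.025 m).
It also fails if it takes over 58 s, if anything falls off the work surface, if the arm or the gripper's body presses on something with over 40 N, if the wrist force passes 120 N, or if a joint passes its speed limit or range.

## Robot

A 6-joint arm with a two-finger parallel gripper is mounted at the origin on a cart in front of the work surface, level with it; the furniture and walls round the work are solid. World frame = base frame: x ahead of the robot, y to its left, z up, the work surface at z = 0. Lengths are in mm, angles in rad, forces in N, time in s.
With the tool pointing down it reaches from about 275 to 1000 mm from the base axis. Payload 8.4 kg.
Tool frame: the origin (TCP) lies midway between the tips of the shut fingers; the grasp point (between the pads) lies 19 mm behind it; z points along the fingers, y is the line along which they close (so a half turn about z gives the same grasp; the last joint's range is limited). The gripper opens to 85 mm and grips with 20 to 120 N. Pads are 22 mm wide; open, the fingers measure 114 mm over their backs; the gripper's body (76 mm by 85 mm) begins 54 mm behind the grasp point. The pads swing forward as they close: fully open they stand 13 mm farther back than shut.
Start: joints at [-1.329, 0.353, 1.633, -0, 1.155, -0.002], TCP at [150.868, -606.52, 231.281] pointing down, gripper open.
Joint ranges: [-2.63, 2.63], [-0.92, 2.1], [0.06, 2.66], [-1.3, 4.44], [0, 2.69], [-3.02, 3.02]. Speed limits (rad/s): [2.22, 2.22, 2.79, 3.14, 3.14, 3.14].

## Interface

Orientations are given as [roll, pitch, yaw] about the fixed x, y, z axes, in that order (R = Rz(yaw) Ry(pitch) Rx(roll)).
In Python, from rig import telemetry, optics, r gives the robot as it stands.
- The arm moves only by the tool play_rows, never from a script. Its arguments are lists of equal length, an entry for each row: "dp": the shift along the tool's x, y, z in units of 40 mm (1.0 is 40 mm), a list of three; "rot": the turn, a rotation vector about the tool's x, y, z in units of 6 degrees (1.0 is 6 degrees), a list of three. In form: {"dp": [[tx, ty, tz], ...], "rot": [[ax, ay, az], ...]}. A call has 1 to 5 rows; each row is the pose to reach, as a shift and turn from the pose commanded when the call began, along the tool's axes at that moment; what a row does not reach only later rows make up. A row lasts 1/12 s, in which the tool goes at most 41.7 mm and 7.16 degrees, less where a joint would pass 70% of its speed; a pose out of reach is approached as far as the arm can. A call with a gripper value outside its range is refused whole. "fingers" is the opening, from 0 (shut) to 1 (fully open), set as the call begins (left out, the last holds). The fingers move at their own pace and stop on an object; "grip_force" is the grip in N (left out, the last holds). Time passes only in rows, so rows that repeat a pose let the fingers close. It gives the time, the measured TCP pose, the force, the opening and the grip force at its end, in the units of the state.
- telemetry.sense(): the state, without advancing time (a new reading comes with each control period).
- optics.grab_frame(name): name is "side" or "top" or "wrist"; returns a dict with "color" (384x512x3 uint8, red, green, blue), "mtx" (3x3 intrinsics, pixels), "D" ([k1, k2, p1, p2, k3] as OpenCV has them; the pictures are not rectified), "R" (3x3) and "t" (3): a world point X has camera coordinates R X + t; the wrist camera has in their place "mount" (4x4, takes a point from camera to tool coordinates, whose origin is the TCP and whose axes are the flange's). Camera axes: x right, y down, z forward; pixel columns grow to the right and rows downward; lengths in mm; the calibration is good to about 2 mm. A picture is of the moment at which its call begins: read the wrist's pose just before it. There is no depth.
- r.sign_off(): hands the job in; it is judged then, once.
The state is a dict: "clock": time; "qpos": joint angles; "qvel": joint speeds; "joint_efforts": joint torques, N m; "eef_pos": TCP position; "tcp_rot": TCP orientation; "contact_force": force on the tool from outside, world axes, zero at the start; "wrist_torque": the same for the moment, N m; "opening": opening from 0.0 (shut) to 1.0 (fully open); "grasp_force": force on a finger pad.
Only numpy, scipy, OpenCV 4.12 (cv2) and the standard library are available. Lean on these libraries where they do the work, as an engineer would, in place of code of your own. Each camera call takes 0.05 s, during which the arm holds its last target. There are 200 camera calls.

## Working session

There is one attempt and no reset: what is moved stays moved. The work goes in short steps, Python scripts to look and compute and a tool call to move; the robot and the scene stay as the last step left them, time stands still between calls to the robot, and variables do not carry over. Pictures are saved under pics/ and viewed, at most 10 in all, crops included, and the job is handed in when it is done.

Besides the shell and the picture viewer there is one more tool, called by a JSON object that holds its "api" and its "payload", one argument or row to a line. play_rows: Moves the arm, as the interface text tells. Its arguments: {"type":"object","properties":{"dp":{"type":"array"},"rot":{"type":"array"},"fingers":{"type":"number"},"grip_force":{"type":"number"}},"required":["dp","rot"]}

```bash
mkdir -p pics
python3 - <<'E'
from rig import telemetry, optics, r
import cv2,numpy as np,pickle
d={}
for n in("side","top"):
    f=optics.grab_frame(n);d[n]=f
    cv2.imwrite(f"pics/{n}0.png",cv2.resize(f["color"][:,:,::-1],(768,576)))
    print(n,np.round(f["mtx"],1).tolist(),np.round(f["D"],3).tolist(),np.round(f["R"],3).tolist(),np.round(f["t"]).tolist())
pickle.dump(d,open("f.pkl","wb"))
print(telemetry.sense())
E
```

```text
side [[364.0, 0.0, 252.0], [0.0, 364.0, 192.2], [0.0, 0.0, 1.0]] [-0.104, 0.0, 0.0, 0.0, 0.0] [[0.998, -0.055, -0.013], [-0.039, -0.509, -0.86], [0.041, 0.859, -0.511]] [-587.0, 124.0, 1286.0]
top [[412.7, 0.0, 255.2], [0.0, 412.7, 185.9], [0.0, 0.0, 1.0]] [0.047, 0.0, 0.0, 0.0, 0.0] [[0.002, -1.0, -0.005], [-0.983, -0.001, -0.183], [0.183, 0.006, -0.983]] [-49.0, 596.0, 1499.0]
{'clock': 0.1, 'qpos': array([-1.32937498e+00,  3.53593028e-01,  1.63408880e+00, -1.62788286e-05,
        1.15519635e+00, -2.40503894e-03]), 'qvel': array([ 0.00174897, -0.0009922 , -0.00148368, -0.00027669,  0.00276894,
       -0.00135789]), 'joint_efforts': array([-1.15104256e-03, -6.06356764e+01, -3.42821181e+01,  9.02501233e-05,
        4.12569716e-03, -3.29982288e-05]), 'eef_pos': array([ 150.7717318 , -606.08378711,  230.61549839]), 'tcp_rot': array([-3.14030710e+00,  1.17928417e-05,  2.43832973e-01]), 'contact_force': array([ 0.09491479,  0.54308555, -0.56846172]), 'wrist_torque': array([0.00663164, 0.01612232, 0.01376131]), 'grasp_force': 0.0, 'opening': 0.9990477021139355}
```

View pics/side0.png

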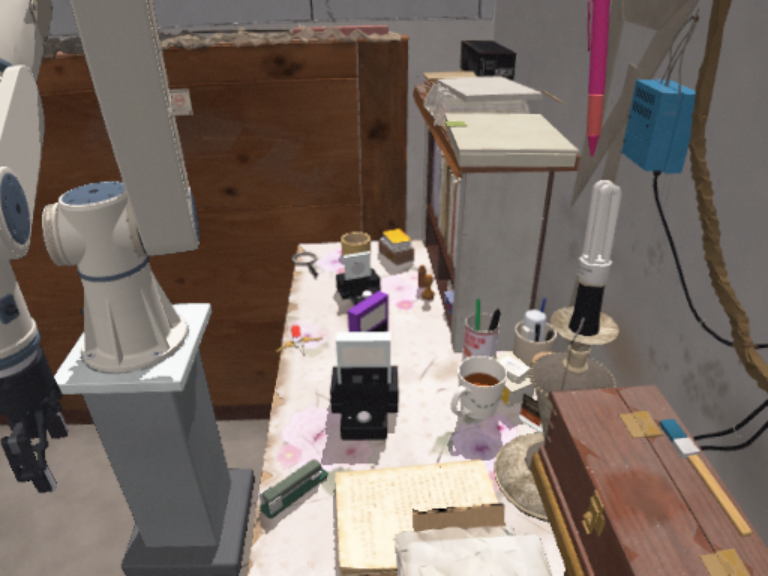

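View pics/top0.png

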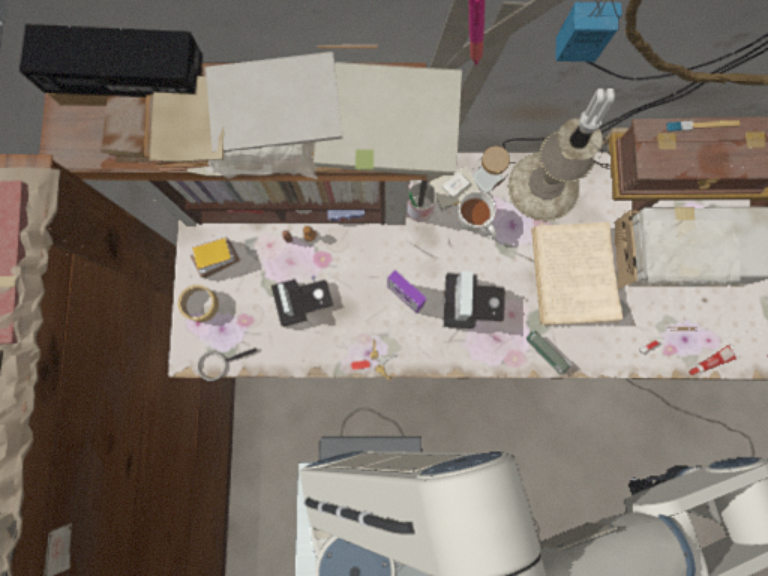

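The candidates in the top view are the right-hand dock's metal slab (465,297), the purple slab (405,290) and the left dock's slab (288,298). The right one looks bare metal and thick in a black dock with a white button at (490,303). I'll confirm this in one enlarged crop.

```bash
cat > h.py <<'E'
import cv2,numpy as np,pickle
def ray(f,uv,z):
    p=cv2.undistortPoints(np.array([[uv]],float),np.array(f["mtx"]),np.array(f["D"]))[0,0]
    R=np.array(f["R"]);C=-R.T@np.array(f["t"]).ravel();d=R.T@np.array([p[0],p[1],1]);return C+d*(z-C[2])/d[2]
def proj(f,X):
    return cv2.projectPoints(np.array(X,float).reshape(-1,1,3),cv2.Rodrigues(np.array(f["R"]))[0],np.array(f["t"],float),np.array(f["mtx"]),np.array(f["D"]))[0][:,0]
E
python3 - <<'E'
from h import *
d=pickle.load(open("f.pkl","rb"))
t=d["top"]["color"][:,:,::-1][165:235,170:350];s=d["side"]["color"][:,:,::-1][150:300,200:350]
a=cv2.resize(t,None,fx=4.4,fy=4.4,interpolation=cv2.INTER_CUBIC)
b=cv2.resize(s,None,fx=1.9,fy=1.9,interpolation=cv2.INTER_CUBIC)
c=np.zeros((308+285,792,3),np.uint8);c[:308]=a[:308,:792];c[308:,:285]=b[:285,:285];cv2.imwrite("pics/crop.png",c)
f=d["top"]
for n,uv,z in [("drive",(310,197),159),("btn",(326.7,202),41),("small",(192,199),110),("sbtn",(212,196.5),37),("mug",(318,140),95)]: print(n,ray(f,uv,z).round())
E
```

```text
drive [ 538. -240.  159.]
btn [ 538. -318.   41.]
small [538. 179. 110.]
sbtn [559. 115.  37.]
mug [ 763. -283.   95.]
```

View pics/crop.png

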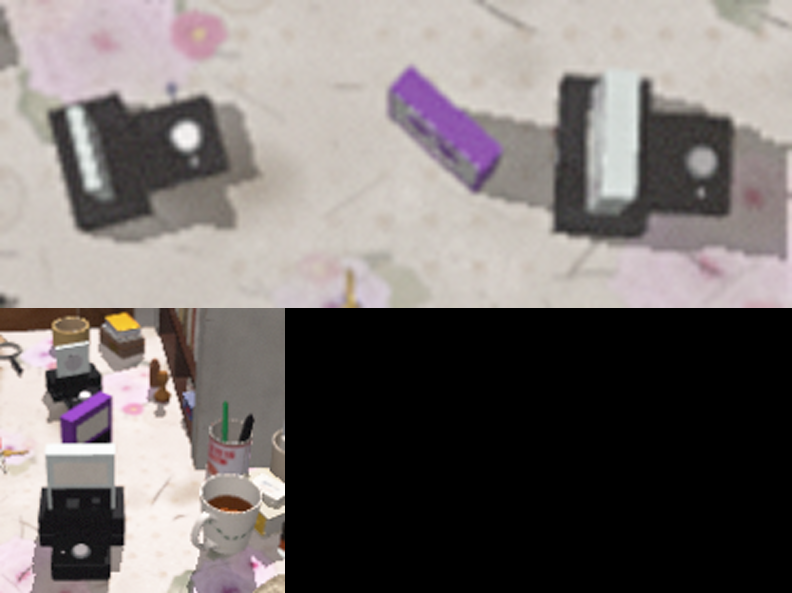

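Crop: bare-metal thick slab in the right dock, top face centred at crop (620,140); button at (702,160). The purple slab (445,130) stands with no dock, and the left slab is thin and in the smaller dock. So the right one is the large drive, and I'm moving towards it.

{"api": "play_rows", "payload": {
  "dp": [
    [1,-0.4,0],
    [2,-0.8,0],
    [3,-1.2,0],
    [4,-1.6,0],
    [4.8,-2,0]
  ],
  "rot": [
    [0,0,0.6],
    [0,0,1.2],
    [0,0,1.8],
    [0,0,2.4],
    [0,0,2.9]
  ],
  "fingers": 0
}}

```text
clock: 0.52
eef_pos: [319.2, -481.3, 231.0]
tcp_rot: [-3.141, 0.0, -0.064]
contact_force: [1.5, 0.3, 0.4]
opening: 0.303
grasp_force: 0.0
```

Run:
```python
from h import *
d=pickle.load(open("f.pkl","rb"));f=d["top"]
P=lambda x,y:(170+x/4.4,165+y/4.4)
print("btn",ray(f,P(702,160),41).round(1))
for c in [(605,72),(640,70),(635,210),(600,208),(620,140)]: print(ray(f,P(*c),159).round(1))
for c in [(650,112),(730,118),(728,214),(650,210)]: print(ray(f,P(*c),34).round(1))
for c in [(560,75),(648,78),(645,235),(555,233)]: print(ray(f,P(*c),58).round(1))
```

```text
btn [ 540.  -328.3   41. ]
[ 593.4 -232.6  159. ]
[ 595.  -260.5  159. ]
[ 482.7 -253.8  159. ]
[ 484.3 -226.3  159. ]
[ 538.5 -243.3  159. ]
[ 582.8 -286.1   34. ]
[ 577.6 -354.8   34. ]
[ 494.4 -350.2   34. ]
[ 497.7 -283.8   34. ]
[ 610.7 -206.7   58. ]
[ 608.1 -281.6   58. ]
[ 473.8 -275.6   58. ]
[ 475.3 -200.1   58. ]
```

{"api": "play_rows", "payload": {
  "dp": [
    [0.75,-0.6,0],
    [1.5,-1.2,0],
    [2.25,-1.8,0],
    [3,-2.4,0],
    [3.75,-3,0]
  ],
  "rot": [
    [0,0,0],
    [0,0,0],
    [0,0,0],
    [0,0,0],
    [0,0,0]
  ]
}}

```text
clock: 0.93
eef_pos: [476.0, -370.2, 231.0]
tcp_rot: [-3.141, 0.0, -0.06]
contact_force: [-0.1, -1.0, 0.2]
opening: 0.001
grasp_force: 0.0
```

{"api": "play_rows", "payload": {
  "dp": [
    [0.75,-0.6,0],
    [1.45,-1.2,0],
    [1.45,-1.2,0],
    [1.45,-1.2,0],
    [1.45,-1.2,0]
  ],
  "rot": [
    [0,0,0],
    [0,0,0],
    [0,0,0],
    [0,0,0],
    [0,0,0]
  ]
}}

```text
clock: 1.35
eef_pos: [535.0, -327.2, 230.8]
tcp_rot: [-3.141, 0.001, -0.059]
contact_force: [0.1, -0.7, 0.7]
opening: 0.005
grasp_force: 0.0
```

Run:
```python
from rig import telemetry, optics
import cv2,pickle,numpy as np
from scipy.spatial.transform import Rotation as Ro
s=telemetry.sense();f=optics.grab_frame("wrist")
T=np.eye(4);T[:3,:3]=Ro.from_euler("xyz",s["tcp_rot"]).as_matrix();T[:3,3]=s["eef_pos"]
M=np.linalg.inv(T@np.array(f["mount"]));f["R"]=M[:3,:3];f["t"]=M[:3,3]
pickle.dump(f,open("w1.pkl","wb"))
print(s["eef_pos"],s["tcp_rot"],np.round(f["mount"],3))
cv2.imwrite("pics/w1.png",cv2.resize(f["color"][:,:,::-1],(768,576)))
```

```text
[ 535.00875513 -327.20213815  230.75750544] [-3.14141678e+00  1.25270419e-03 -5.90855026e-02] [[-2.00000e-03 -9.45000e-01 -3.26000e-01  8.42120e+01]
 [ 1.00000e+00 -1.00000e-03 -1.00000e-03 -4.26000e-01]
 [ 0.00000e+00 -3.26000e-01  9.45000e-01 -1.43107e+02]
 [ 0.00000e+00  0.00000e+00  0.00000e+00  1.00000e+00]]
```

View pics/w1.png

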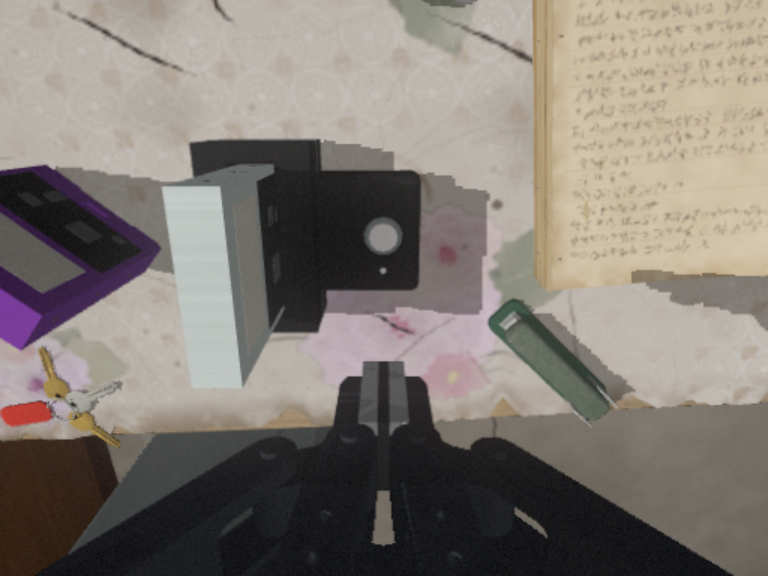

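The wrist view shows the button top at (382,236). The drive's top face has corners at about (166,186), (218,187), (243,386) and (192,387). I'll measure from these.

Run:
```python
from h import *
f=pickle.load(open("w1.pkl","rb"))
k=2/3
print("btn",ray(f,(382*k,236*k),41).round(1))
c=np.array([ray(f,(x*k,y*k),159) for x,y in [(166,186),(218,187),(243,386),(192,387)]]);print(c.round(1),c.mean(0))
e=(c[0]+c[1]-c[2]-c[3]);print(np.arctan2(e[1],e[0]),np.linalg.norm(e)/2)
```

```text
btn [ 542.6 -326.3   41. ]
[[ 598.3 -233.7  159. ]
 [ 596.4 -256.9  159. ]
 [ 495.7 -252.3  159. ]
 [ 496.6 -225.8  159. ]] [ 546.76448018 -242.17834515  159.        ]
-0.06174545069045924 101.41161590855073
```

{"api": "play_rows", "payload": {
  "dp": [
    [0.19,-0.03,1],
    [0.19,-0.03,2],
    [0.19,-0.03,3],
    [0.19,-0.03,4],
    [0.19,-0.03,4.4]
  ],
  "rot": [
    [0,0,0],
    [0,0,0],
    [0,0,0],
    [0,0,0],
    [0,0,0]
  ]
}}

```text
clock: 1.82
eef_pos: [539.1, -326.1, 50.2]
tcp_rot: [-3.139, 0.006, -0.062]
contact_force: [-0.1, 0.9, -0.8]
opening: -0.003
grasp_force: 0.0
```

{"api": "play_rows", "payload": {
  "dp": [
    [0,0,0.1],
    [0,0,0.2],
    [0,0,0.3],
    [0,0,0.4],
    [0,0,0.4]
  ],
  "rot": [
    [0,0,0],
    [0,0,0],
    [0,0,0],
    [0,0,0],
    [0,0,0]
  ]
}}

```text
clock: 2.23
eef_pos: [543.9, -327.4, 40.3]
tcp_rot: [3.14, -0.002, -0.06]
contact_force: [-0.6, -1.2, 2.3]
opening: -0.002
grasp_force: 0.9
```

{"api": "play_rows", "payload": {
  "dp": [
    [0,0,0.04],
    [0,0,0.08],
    [0,0,0.1],
    [0,0,0.1],
    [0,0,0.1]
  ],
  "rot": [
    [0,0,0],
    [0,0,0],
    [0,0,0],
    [0,0,0],
    [0,0,0]
  ]
}}

```text
clock: 2.65
eef_pos: [544.0, -327.3, 37.0]
tcp_rot: [3.14, -0.002, -0.06]
contact_force: [-2.3, -0.9, 11.9]
opening: -0.0
grasp_force: 5.8
```

{"api": "play_rows", "payload": {
  "dp": [
    [0,0,0],
    [0,0,-0.5],
    [0,0,-1.5],
    [0,0,-2.5],
    [0,0,-3.5]
  ],
  "rot": [
    [0,0,0],
    [0,0,0],
    [0,0,0],
    [0,0,0],
    [0,0,0]
  ]
}}

```text
clock: 3.07
eef_pos: [542.8, -326.0, 176.7]
tcp_rot: [-3.141, 0.001, -0.06]
contact_force: [2.1, -0.0, 0.1]
opening: 0.002
grasp_force: 0.0
```

{"api": "play_rows", "payload": {
  "dp": [
    [0,0,-1],
    [0,0,-1],
    [0,-0.7,-1],
    [0,-1.4,-1],
    [-0.05,-2.14,-1]
  ],
  "rot": [
    [0,0,0],
    [0,0,0],
    [0,0,0],
    [0,0,0],
    [0,0,0]
  ],
  "fingers": 1
}}

```text
clock: 3.48
eef_pos: [546.4, -240.3, 215.5]
tcp_rot: [3.142, -0.001, -0.061]
contact_force: [0.2, 0.3, 0.0]
opening: 0.71
grasp_force: 0.0
```

{"api": "play_rows", "payload": {
  "dp": [
    [0,0,0],
    [0,0,0],
    [0,0,0],
    [0,0,0],
    [0,0,0]
  ],
  "rot": [
    [0,0,0],
    [0,0,0],
    [0,0,0],
    [0,0,0],
    [0,0,0]
  ]
}}

```text
clock: 3.9
eef_pos: [546.4, -241.9, 215.2]
tcp_rot: [3.141, -0.0, -0.061]
contact_force: [0.2, 0.6, -0.8]
opening: 1.002
grasp_force: 0.0
```

Run:
```python
from rig import telemetry, optics
import cv2,pickle,numpy as np
from scipy.spatial.transform import Rotation as Ro
s=telemetry.sense();f=optics.grab_frame("wrist")
T=np.eye(4);T[:3,:3]=Ro.from_euler("xyz",s["tcp_rot"]).as_matrix();T[:3,3]=s["eef_pos"]
M=np.linalg.inv(T@np.array(f["mount"]));f["R"]=M[:3,:3];f["t"]=M[:3,3]
pickle.dump(f,open("w2.pkl","wb"))
print(s["eef_pos"],s["tcp_rot"])
cv2.imwrite("pics/w2.png",cv2.resize(f["color"][:,:,::-1],(768,576)))
```

```text
[ 546.36842785 -241.85431366  215.18913238] [ 3.14145304e+00 -4.71715369e-05 -6.07697295e-02]
```

View pics/w2.png

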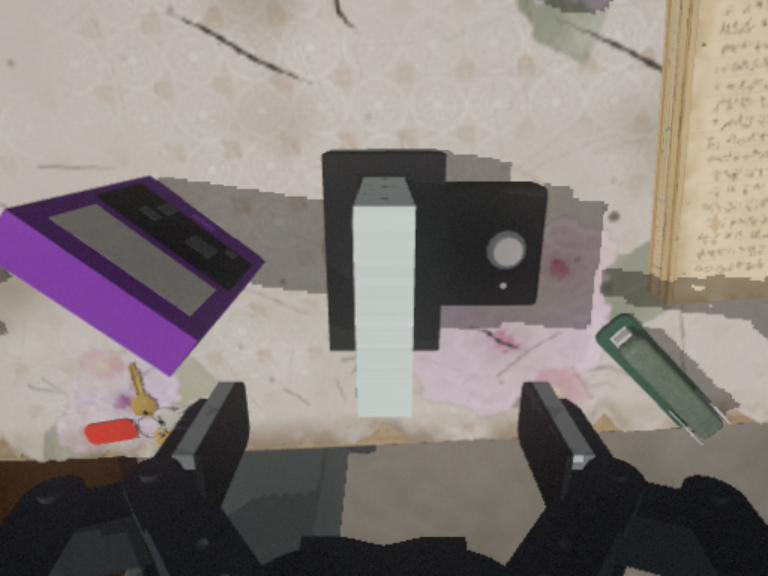

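{"api": "play_rows", "payload": {
  "dp": [
    [0,0,0.6],
    [0,0,1.2],
    [0,0,1.8],
    [0,0,2.4],
    [0,0,2.7]
  ],
  "rot": [
    [0,0,0],
    [0,0,0],
    [0,0,0],
    [0,0,0],
    [0,0,0]
  ]
}}

```text
clock: 4.37
eef_pos: [544.9, -241.0, 104.4]
tcp_rot: [-3.14, 0.003, -0.061]
contact_force: [-0.7, 1.0, 0.2]
opening: 1.001
grasp_force: 0.0
```

{"api": "play_rows", "payload": {
  "dp": [
    [0,0,0],
    [0,0,0],
    [0,0,0],
    [0,0,0],
    [0,0,0]
  ],
  "rot": [
    [0,0,0],
    [0,0,0],
    [0,0,0],
    [0,0,0],
    [0,0,0]
  ],
  "fingers": 0.42,
  "grip_force": 50
}}

```text
clock: 4.78
eef_pos: [547.2, -241.4, 108.6]
tcp_rot: [3.141, -0.002, -0.06]
contact_force: [-0.7, -0.3, -0.5]
opening: 0.424
grasp_force: 0.0
```

{"api": "play_rows", "payload": {
  "dp": [
    [0,0,0],
    [0,0,0],
    [0,0,0],
    [0,0,0],
    [0,0,0]
  ],
  "rot": [
    [0,0,0],
    [0,0,0],
    [0,0,0],
    [0,0,0],
    [0,0,0]
  ],
  "fingers": 0,
  "grip_force": 50
}}

```text
clock: 5.2
eef_pos: [547.0, -241.5, 108.5]
tcp_rot: [3.141, -0.002, -0.06]
contact_force: [-0.3, -1.7, 6.4]
opening: 0.296
grasp_force: 50.1
```

{"api": "play_rows", "payload": {
  "dp": [
    [0,0,-0.06],
    [0,0,-0.12],
    [0,0,-0.18],
    [0,0,-0.24],
    [0,0,-0.3]
  ],
  "rot": [
    [0,0,0],
    [0,0,0],
    [0,0,0],
    [0,0,0],
    [0,0,0]
  ]
}}

```text
clock: 5.62
eef_pos: [546.1, -240.9, 119.3]
tcp_rot: [-3.141, 0.001, -0.06]
contact_force: [0.1, -1.3, -5.1]
opening: 0.298
grasp_force: 51.4
```

{"api": "play_rows", "payload": {
  "dp": [
    [0,0,-0.1],
    [0,0,-0.2],
    [0,0,-0.3],
    [0,0,-0.4],
    [0,0,-0.5]
  ],
  "rot": [
    [0,0,0],
    [0,0,0],
    [0,0,0],
    [0,0,0],
    [0,0,0]
  ]
}}

```text
clock: 6.03
eef_pos: [546.4, -240.8, 139.9]
tcp_rot: [-3.141, -0.0, -0.06]
contact_force: [0.3, 0.6, -6.3]
opening: 0.295
grasp_force: 51.5
```

{"api": "play_rows", "payload": {
  "dp": [
    [0,0,-0.1],
    [0,0,-0.2],
    [0,0,-0.3],
    [0,0,-0.4],
    [0,0,-0.5]
  ],
  "rot": [
    [0,0,0],
    [0,0,0],
    [0,0,0],
    [0,0,0],
    [0,0,0]
  ]
}}

```text
clock: 6.45
eef_pos: [546.4, -241.0, 159.7]
tcp_rot: [3.142, -0.0, -0.06]
contact_force: [-0.6, -0.1, -5.1]
opening: 0.303
grasp_force: 51.5
```

{"api": "play_rows", "payload": {
  "dp": [
    [0,0,-0.15],
    [0,0,-0.3],
    [0,0,-0.45],
    [0,0,-0.6],
    [0,0,-0.75]
  ],
  "rot": [
    [0,0,0],
    [0,0,0],
    [0,0,0],
    [0,0,0],
    [0,0,0]
  ]
}}

```text
clock: 6.87
eef_pos: [546.4, -241.0, 190.0]
tcp_rot: [3.142, -0.0, -0.06]
contact_force: [0.3, 0.6, -5.5]
opening: 0.3
grasp_force: 51.5
```

{"api": "play_rows", "payload": {
  "dp": [
    [0,0,-0.15],
    [0,0,-0.3],
    [0,0,-0.45],
    [0,0,-0.6],
    [0,0,-0.75]
  ],
  "rot": [
    [0,0,0],
    [0,0,0],
    [0,0,0],
    [0,0,0],
    [0,0,0]
  ]
}}

```text
clock: 7.28
eef_pos: [546.3, -241.0, 219.9]
tcp_rot: [-3.142, 0.0, -0.06]
contact_force: [0.7, 0.3, -6.1]
opening: 0.3
grasp_force: 51.5
```

{"api": "play_rows", "payload": {
  "dp": [
    [0,0,-0.1],
    [0,0,-0.15],
    [0,0,-0.15],
    [0,0,-0.15],
    [0,0,-0.15]
  ],
  "rot": [
    [0,0,0],
    [0,0,0],
    [0,0,0],
    [0,0,0],
    [0,0,0]
  ]
}}

```text
clock: 7.7
eef_pos: [546.1, -240.9, 224.9]
tcp_rot: [-3.141, 0.001, -0.06]
contact_force: [-0.7, 0.3, -5.8]
opening: 0.298
grasp_force: 51.5
```

Run:
```python
from rig import telemetry, optics
import cv2,numpy as np
f=optics.grab_frame("side")["color"][:,:,::-1][140:310,170:340]
g=optics.grab_frame("wrist")["color"][:,:,::-1]
cv2.imwrite("pics/s2.png",np.hstack([cv2.resize(f,(384,384),interpolation=2),cv2.resize(g,(416,384))]))
```

```text
(no output)
```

View pics/s2.png

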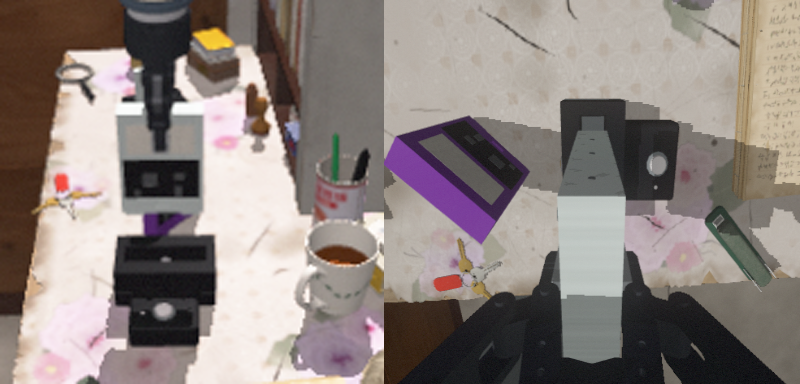

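The side view shows the drive hanging upright at (160,155), clear of the dock at (165,265), with the button out. It is about 70 mm above the dock top. Now I'll hold it still.

{"api": "play_rows", "payload": {
  "dp": [
    [0,0,0],
    [0,0,0],
    [0,0,0],
    [0,0,0],
    [0,0,0]
  ],
  "rot": [
    [0,0,0],
    [0,0,0],
    [0,0,0],
    [0,0,0],
    [0,0,0]
  ]
}}

```text
clock: 8.22
eef_pos: [546.3, -241.0, 225.3]
tcp_rot: [-3.142, 0.0, -0.06]
contact_force: [-0.4, -0.6, -4.7]
opening: 0.296
grasp_force: 51.5
```

{"api": "play_rows", "payload": {
  "dp": [
    [0,0,0],
    [0,0,0],
    [0,0,0],
    [0,0,0],
    [0,0,0]
  ],
  "rot": [
    [0,0,0],
    [0,0,0],
    [0,0,0],
    [0,0,0],
    [0,0,0]
  ]
}}

```text
clock: 8.63
eef_pos: [546.3, -241.0, 225.3]
tcp_rot: [-3.142, 0.0, -0.06]
contact_force: [0.2, 0.3, -5.4]
opening: 0.297
grasp_force: 51.5
```

{"api": "play_rows", "payload": {
  "dp": [
    [0,0,0],
    [0,0,0],
    [0,0,0],
    [0,0,0],
    [0,0,0]
  ],
  "rot": [
    [0,0,0],
    [0,0,0],
    [0,0,0],
    [0,0,0],
    [0,0,0]
  ]
}}

```text
clock: 9.05
eef_pos: [546.3, -241.0, 225.3]
tcp_rot: [-3.142, 0.0, -0.06]
contact_force: [-0.8, 0.1, -4.5]
opening: 0.299
grasp_force: 51.5
```

{"api": "play_rows", "payload": {
  "dp": [
    [0,0,0],
    [0,0,0],
    [0,0,0],
    [0,0,0],
    [0,0,0]
  ],
  "rot": [
    [0,0,0],
    [0,0,0],
    [0,0,0],
    [0,0,0],
    [0,0,0]
  ]
}}

```text
clock: 9.47
eef_pos: [546.3, -241.0, 225.3]
tcp_rot: [-3.142, 0.0, -0.06]
contact_force: [0.9, 0.1, -5.9]
opening: 0.295
grasp_force: 51.5
```

{"api": "play_rows", "payload": {
  "dp": [
    [0,0,0],
    [0,0,0],
    [0,0,0],
    [0,0,0],
    [0,0,0]
  ],
  "rot": [
    [0,0,0],
    [0,0,0],
    [0,0,0],
    [0,0,0],
    [0,0,0]
  ]
}}

```text
clock: 9.88
eef_pos: [546.3, -241.0, 225.3]
tcp_rot: [3.142, -0.0, -0.06]
contact_force: [0.3, 0.3, -5.2]
opening: 0.3
grasp_force: 51.5
```

{"api": "play_rows", "payload": {
  "dp": [
    [0,0,0],
    [0,0,0],
    [0,0,0],
    [0,0,0],
    [0,0,0]
  ],
  "rot": [
    [0,0,0],
    [0,0,0],
    [0,0,0],
    [0,0,0],
    [0,0,0]
  ]
}}

```text
clock: 10.3
eef_pos: [546.3, -241.0, 225.3]
tcp_rot: [-3.142, 0.0, -0.06]
contact_force: [-0.4, -0.1, -5.6]
opening: 0.296
grasp_force: 51.5
```

{"api": "play_rows", "payload": {
  "dp": [
    [0,0,0],
    [0,0,0],
    [0,0,0],
    [0,0,0],
    [0,0,0]
  ],
  "rot": [
    [0,0,0],
    [0,0,0],
    [0,0,0],
    [0,0,0],
    [0,0,0]
  ]
}}

```text
clock: 10.72
eef_pos: [546.3, -241.0, 225.3]
tcp_rot: [3.142, -0.0, -0.06]
contact_force: [-0.7, -1.2, -4.5]
opening: 0.299
grasp_force: 51.5
```

{"api": "play_rows", "payload": {
  "dp": [
    [0,0,0],
    [0,0,0],
    [0,0,0],
    [0,0,0],
    [0,0,0]
  ],
  "rot": [
    [0,0,0],
    [0,0,0],
    [0,0,0],
    [0,0,0],
    [0,0,0]
  ]
}}

```text
clock: 11.13
eef_pos: [546.3, -241.0, 225.3]
tcp_rot: [-3.142, 0.0, -0.06]
contact_force: [0.5, 0.1, -5.1]
opening: 0.297
grasp_force: 51.5
```

{"api": "play_rows", "payload": {
  "dp": [
    [0,0,0],
    [0,0,0],
    [0,0,0],
    [0,0,0],
    [0,0,0]
  ],
  "rot": [
    [0,0,0],
    [0,0,0],
    [0,0,0],
    [0,0,0],
    [0,0,0]
  ]
}}

```text
clock: 11.55
eef_pos: [546.3, -241.0, 225.3]
tcp_rot: [-3.142, 0.0, -0.06]
contact_force: [0.8, -0.0, -5.5]
opening: 0.296
grasp_force: 51.5
```

{"api": "play_rows", "payload": {
  "dp": [
    [0,0,0],
    [0,0,0],
    [0,0,0],
    [0,0,0],
    [0,0,0]
  ],
  "rot": [
    [0,0,0],
    [0,0,0],
    [0,0,0],
    [0,0,0],
    [0,0,0]
  ]
}}

```text
clock: 11.97
eef_pos: [546.4, -241.0, 225.3]
tcp_rot: [-3.142, -0.0, -0.06]
contact_force: [-0.3, -0.2, -4.9]
opening: 0.299
grasp_force: 51.5
```

{"api": "play_rows", "payload": {
  "dp": [
    [0,0,0],
    [0,0,0],
    [0,0,0],
    [0,0,0],
    [0,0,0]
  ],
  "rot": [
    [0,0,0],
    [0,0,0],
    [0,0,0],
    [0,0,0],
    [0,0,0]
  ]
}}

```text
clock: 12.38
eef_pos: [546.3, -241.0, 225.3]
tcp_rot: [-3.142, 0.0, -0.06]
contact_force: [-0.2, -0.1, -3.9]
opening: 0.294
grasp_force: 51.5
```

{"api": "play_rows", "payload": {
  "dp": [
    [0,0,0],
    [0,0,0],
    [0,0,0],
    [0,0,0],
    [0,0,0]
  ],
  "rot": [
    [0,0,0],
    [0,0,0],
    [0,0,0],
    [0,0,0],
    [0,0,0]
  ]
}}

```text
clock: 12.8
eef_pos: [546.3, -241.0, 225.3]
tcp_rot: [-3.142, 0.0, -0.06]
contact_force: [-0.8, 0.1, -4.9]
opening: 0.3
grasp_force: 51.5
```

{"api": "play_rows", "payload": {
  "dp": [
    [0,0,0],
    [0,0,0],
    [0,0,0],
    [0,0,0],
    [0,0,0]
  ],
  "rot": [
    [0,0,0],
    [0,0,0],
    [0,0,0],
    [0,0,0],
    [0,0,0]
  ]
}}

```text
clock: 13.22
eef_pos: [546.3, -241.0, 225.3]
tcp_rot: [-3.142, 0.0, -0.06]
contact_force: [0.4, 0.4, -5.0]
opening: 0.295
grasp_force: 51.5
```

{"api": "play_rows", "payload": {
  "dp": [
    [0,0,0],
    [0,0,0],
    [0,0,0],
    [0,0,0],
    [0,0,0]
  ],
  "rot": [
    [0,0,0],
    [0,0,0],
    [0,0,0],
    [0,0,0],
    [0,0,0]
  ]
}}

```text
clock: 13.63
eef_pos: [546.3, -241.0, 225.3]
tcp_rot: [-3.142, 0.0, -0.06]
contact_force: [0.1, 0.4, -5.8]
opening: 0.299
grasp_force: 51.5
```

```bash
python3 -c "
from rig import telemetry,r
s=telemetry.sense();print(s['clock'],s['eef_pos'],s['grasp_force'],s['contact_force']);print(r.sign_off())"
```

```text
13.6333 [ 546.34116868 -240.99427547  225.25209852] 51.52338087558746 [ 0.14333462  0.38394096 -5.81614001]
the job is handed in; nothing more can be done
None
```

I pressed the large dock's power button fully in, pulled its drive straight up, held it upright and still about 7 cm above the dock for over five seconds, and handed the job in at 13.6 s with it still held; the judge's verdict was not shown.

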